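Dock the carrier board

TASK

Slide the plywood carrier board flat along the table, without lifting it, into the slot of the dock until it is fully home against the end stop. Then swing the latch bar fully shut behind it. Leave the tools and toy parts round about where they are.

Things in the scene. Friction and masses are not known exactly. Their poses are not given: they have to be found in the camera images.
- board: Loose plywood board flat on the table, 140 (x) x 100 (y) x 14 (z) mm, 0.25 kg; too wide to grasp. Origin: centre of its underside; x is its long axis, z up. On top: four dowels 10 mm thick and tall at x = +-45, y = +-28 mm, and a low strip in the middle. It goes in short side first; either end may lead.
- dock: Fixed aluminium dock on the table. Origin: on the table, middle of the slot's mouth; +x is the way in. Rails from x = 0 to 125 mm; the slot is 103 mm wide (y = +-51.5), open at the bottom. Dark lips cover its edges (beyond y = +-41.5) from 16.5 to 21.5 mm up. Cheeks flare the mouth to y = +-64 mm at x = -27 mm. Outer width 133 mm.
- dock_home (a point): Where the board's origin lies when it is home: x = 55, y = 0 mm of the dock, at table height. The board then touches the end stop (face at x = 125 mm), its long side along the dock's x, and 15 mm of it still stick out of the mouth. Axes as the dock's.
- dock_pivot (a point): Pivot axis of the latch bar, on the table, at x = -25.5, y = +83 mm of the dock.
- latch (a joint): Hinge of the dark steel latch bar about its vertical pivot, rad. 0 = shut: the bar lies across the mouth close behind the board (from the pivot along the dock's -y). Grows as it opens; 1.57 = it points along the dock's -x; limit 2.3. Stays where it is left; cannot shut unless the board is home. Bar 123 mm from pivot to end, 14 mm thick, 4 to 17 mm above the table.
- latch_knob (a point): Middle of the black round knob (17 mm across, 17 to 37 mm above the table) on the latch bar, 110 mm from the pivot.
- screwdriver_green: Green-handled screwdriver, 156 mm, lying near the table's front edge: a bystander. Origin: middle of its underside.
- cutters: Blue-handled side cutters, 142 mm, lying to the right: a bystander. Origin: middle of the underside.
- wheel_2: Loose toy wheel lying flat, 50 mm across, 21 mm tall, to the left of the dock: a bystander. Origin: middle of the underside.

How it is judged:
On the way, in this order (a step that is already met when the one before it is completed fails the run):
1. the board lies flat and fully home in the dock (x of board in the frame of dock above 0.0515 m and y of board in the frame of dock between -0.004 and 0.004 m and height (world z) of board below 0.004 m and angle between the x axis of board and the x axis of dock, either way round below 0.05 rad), for 0.2 s.
2. the latch bar is shut (value of joint latch below 0.08 rad), for 0.2 s.
At the end, for the whole second after the job is handed in: The board lies flat and at rest in the dock's slot within 3.5 mm of the end stop, 4 mm sideways and 0.05 rad of straight, and the latch bar is shut to within 0.08 rad (all of step 1 and value of joint latch below 0.08 rad and linear speed of board below 0.01 m/s); the robot touches nothing.
It fails at once if the board is lifted (more than 25 mm) or tipped (more than 0.3 rad) (height (world z) of board above 0.025 m or angle between board's own z axis and vertical above 0.3 rad).
It fails at once if a bystander is shoved more than 30 mm (distance of any of screwdriver_green, cutters, wheel_2 from where it was at the start of the episode above 0.03 m).
It also fails if it takes over 72 s, if anything falls off the work surface, if the arm or the gripper's body presses on something with over 40 N, if the wrist force passes 120 N, or if a joint passes its speed limit or range.

ROBOT

A 7-joint arm with a two-finger parallel gripper is mounted at the origin on a cart in front of the work surface, level with it; the furniture and walls round the work are solid. World frame = base frame: x ahead of the robot, y to its left, z up, the work surface at z = 0. Lengths are in m, angles in rad, forces in N, time in s.
With the tool pointing down it reaches from about 0.425 to 0.875 m from the base axis. Payload 8.4 kg.
Tool frame: the origin (TCP) lies midway between the tips of the shut fingers; the grasp point (between the pads) lies 19 mm behind it (grip_depth is the distance from the TCP to the grasp point, in m); y points along the fingers, z is the direction in which the jaws open and shut, and the axes are right-handed (so a half turn about y gives the same grasp; the last joint's range is limited). The gripper opens to 85 mm and grips with 20 to 120 N. Pads are 22 mm wide; open, the fingers measure 114 mm over their backs; the gripper's body (76 mm by 85 mm) begins 54 mm behind the grasp point. The pads swing forward as they close: fully open they stand 13 mm farther back than shut.
Start: joints at [1.068, 0.333, 0.04, 1.465, -0.013, 1.343, -0.059], TCP at [0.255, -0.598, 0.231] pointing down, gripper open.
Joint ranges: [-2.58, 2.58], [-0.38, 2.09], [-1.3, 1.39], [0.25, 2.4], [-1.5, 4.64], [0.08, 2.09], [-2.65, 2.65]. Speed limits (rad/s): [2.22, 2.22, 2.79, 2.79, 3.14, 3.14, 3.14].

INTERFACE

Orientations are given as a unit quaternion [w, x, y, z].
In Python, from workcell import sense, capture, sign_off, grip_depth gives the robot as it stands.
- The arm moves only by the tool apply_moves, never from a script. Its argument "moves" is a list that holds one entry, the list of rows, each a list of 5 numbers: the closure, from 0 (fully open) to 1 (shut), then the shift along the tool's x, y, z in m, then the turn about the tool's y in degrees. A call has exactly 10 rows; each row shifts and turns the pose as measured when the row begins, along the tool's axes as they then stand; what a row does not reach is not made up. A row lasts 1/12 s, in which the tool goes at most 41.7 mm and 7.16 degrees, less where a joint would pass 70% of its speed; a pose out of reach is approached as far as the arm can. A call with a gripper value outside its range is refused whole. The fingers move at their own pace and stop on an object; the grip force is fixed at half the most. Time passes only in rows, so rows that do not move let the fingers close, or fill a call up. It gives the time, the measured TCP pose, the force and the opening at its end, in the units of the state.
- sense(): the state, without advancing time (a new reading comes with each control period).
- capture(name): name is "scene" or "top"; returns a dict with "color" (480x640x3 uint8, red, green, blue), "intrinsics" (3x3 intrinsics, pixels), "R" (3x3) and "t" (3): a world point X has camera coordinates R X + t. Camera axes: x right, y down, z forward; pixel columns grow to the right and rows downward; lengths in m; the calibration is good to about 2 mm. A picture is of the moment at which its call begins. There is no depth.
- sign_off(): hands the job in, once; it reports no verdict.
The state is a dict: "time_s": time; "joint_positions": joint angles; "qvel": joint speeds; "tau": joint torques, N m; "position": TCP position; "ee_rot": TCP orientation; "contact_force": force on the tool from outside, world axes, zero at the start; "wrist_torque": the same for the moment, N m; "opening": finger opening in m.
Only numpy, scipy, OpenCV 4.12 (cv2) and the standard library are available. Lean on these libraries where they do the work, as an engineer would, in place of code of your own. Each camera call takes 0.05 s, during which the arm holds its last target.

## Working session

There is one attempt and no reset: what is moved stays moved. The work goes in short steps, Python scripts to look and compute and a tool call to move; the robot and the scene stay as the last step left them, time stands still between calls to the robot, and variables do not carry over. Pictures are saved under pics/ and viewed, and the job is handed in when it is done.

Besides the shell and the picture viewer there is one more tool, called as name(argument=value, ...) on one line, values as JSON. apply_moves: Moves the arm, as the interface text tells. Its arguments: {"type":"object","properties":{"moves":{"type":"array","items":{"type":"array","items":{"type":"array","items":{"type":"number"}}}}},"required":["moves"]}

```bash
mkdir -p pics
cat > h.py <<'E'
import numpy as np,cv2
from workcell import sense,capture,sign_off,grip_depth
def snap(n,f):
    c=capture(n); cv2.imwrite('pics/'+f,c['color'][:,:,::-1]); return c
def ray(c,u,v,z):
    K=np.array(c['intrinsics']);R=np.array(c['R']);t=np.array(c['t'])
    d=R.T@np.linalg.inv(K)@np.array([u,v,1.]);o=-R.T@t
    return o+d*(z-o[2])/d[2]
def proj(c,X):
    p=np.array(c['R'])@np.array(X)+np.array(c['t']);q=np.array(c['intrinsics'])@p;return q[:2]/q[2]
E
python3 - <<'E'
from h import *
for n in('scene','top'):
    c=snap(n,n+'0.png');print(n,c['intrinsics'],c['R'],c['t'])
print(sense(),grip_depth)
E
```

```text
scene [[502.13959277   0.         326.8568823 ]
 [  0.         502.13959277 251.00521645]
 [  0.           0.           1.        ]] [[ 0.7211148  -0.69280944  0.00292159]
 [-0.32966942 -0.34684122 -0.87807701]
 [ 0.60935337  0.63223117 -0.47851042]] [-0.50857752  0.1095038   1.31203045]
top [[459.46754487   0.         323.64675032]
 [  0.         459.46754487 234.6116436 ]
 [  0.           0.           1.        ]] [[ 0.02497964 -0.9993744   0.02503652]
 [-0.99438448 -0.02741562 -0.10221495]
 [ 0.10283739 -0.02234263 -0.99444722]] [-0.27437944  0.46109313  1.03741606]
{'time_s': 0.1, 'joint_positions': array([ 1.0677949 ,  0.33384113,  0.03988093,  1.46612792, -0.01338315,
        1.34326965, -0.05847491]), 'qvel': array([-0.00086366, -0.00056094,  0.00028879, -0.00296888,  0.00014904,
        0.00089459, -0.00021746]), 'tau': array([ 3.34409058e-03, -6.60023403e+01,  1.36989478e+00, -4.06476688e+01,
        1.70027447e-02,  8.98384082e-03, -1.93566507e-05]), 'position': array([ 0.25521793, -0.59739095,  0.2305366 ]), 'ee_rot': array([ 0.14166358, -0.14193586,  0.69321145, -0.69227417]), 'contact_force': array([ 0.11182834, -0.18788747, -0.29414996]), 'wrist_torque': array([ 0.01324917, -0.00993676, -0.03758859]), 'opening': 0.08530731695315859} 0.0187
```

View pics/scene0.png

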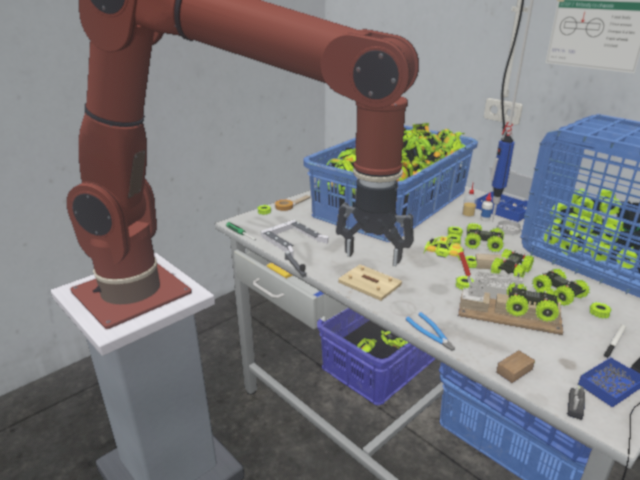

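View pics/top0.png

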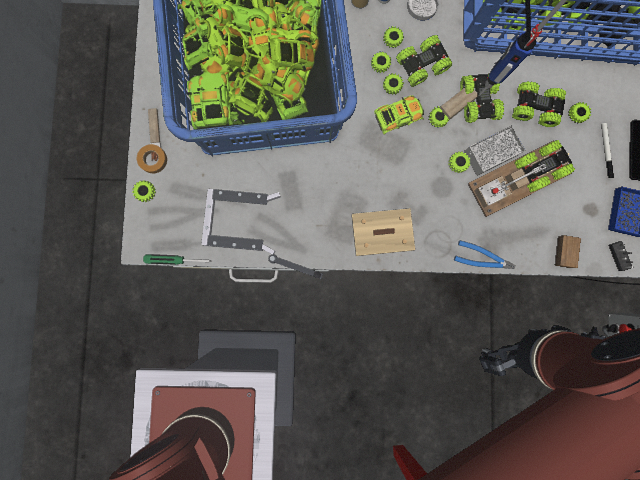

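Run:
```python
from h import *
im=cv2.imread('pics/top0.png')
cv2.imwrite('pics/z0.png',cv2.resize(im[170:290,180:340],None,fx=5,fy=5,interpolation=cv2.INTER_CUBIC))
cv2.imwrite('pics/z1.png',cv2.resize(im[195:275,340:440],None,fx=7,fy=7,interpolation=cv2.INTER_CUBIC))
```

```text
(no output)
```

View pics/z0.png

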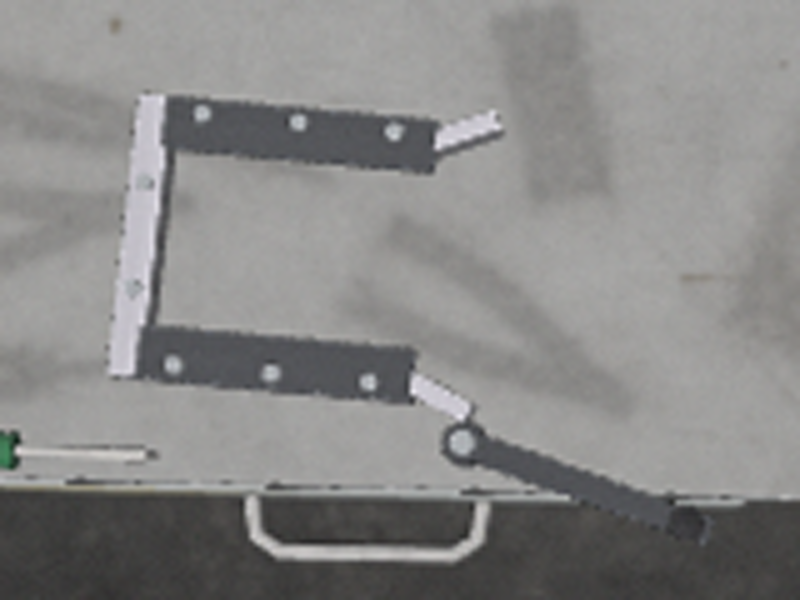

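View pics/z1.png

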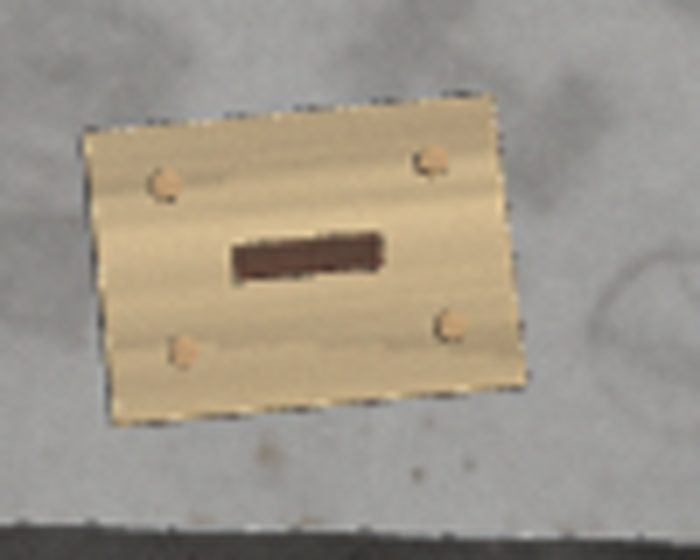

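```bash
cat > m0.py <<'E'
from h import *
c=capture('top')
def P(L,off,s,z): return np.array([ray(c,(u+.5)/s-.5+off[0],(v+.5)/s-.5+off[1],z)[:2] for u,v in L])
far=P([(163,97),(437,122),(433,173),(160,150)],(180,170),5,.0215)
near=P([(145,325),(415,350),(413,403),(135,380)],(180,170),5,.0215)
print(far,near)
m=(far[1]+far[2]+near[1]+near[2])/4
dirs=[far[0]-far[1],far[3]-far[2],near[0]-near[1],near[3]-near[2]]
ly=near[1]+near[2]-far[1]-far[2]; ly2=np.array([ly[1],-ly[0]]); 
for d in dirs+[ -ly2]: print(np.linalg.norm(d),np.degrees(np.arctan2(d[1],d[0])))
print('mouth',m,'ylen lip',np.linalg.norm(ly)/2)
p=P([(463,441),(690,524)],(180,170),5,.02);k=P([(690,522)],(180,170),5,.037)
print('pivot',p[0],'knob',k)
b=P([(165,183),(432,158),(452,325),(183,352)],(340,195),7,.024)
print('board c',b.mean(0),'ang',[np.degrees(np.arctan2(*(d[::-1]))) for d in (b[0]-b[1],b[3]-b[2])],np.linalg.norm(b[0]-b[1]),np.linalg.norm(b[0]-b[3]))
bc=P([(85,132),(493,94),(526,384),(113,425)],(340,195),7,.014);print(bc,bc.mean(0))
E
python3 m0.py
```

```text
[[ 0.56872829  0.0009928 ]
 [ 0.56068451 -0.12719118]
 [ 0.53645725 -0.12623554]
 [ 0.54359712  0.00113724]] [[ 0.46140512  0.00395254]
 [ 0.45319282 -0.12105014]
 [ 0.42856344 -0.12107657]
 [ 0.43577699  0.00725308]]
0.12843611447836234 86.40929301755995
0.1275727335248109 86.79164806568758
0.12527215101898145 86.2412416424849
0.1285322302825513 86.7827288391924
0.21568171200334557 -93.00322024857954
mouth [ 0.49472451 -0.12388836] ylen lip 0.10784085600167279
pivot [ 0.41167415 -0.14465065] knob [[ 0.37671268 -0.25044762]]
board c [ 0.48103192 -0.40188328] ang [np.float64(96.99762623117674), np.float64(97.27415709342597)] 0.09007664328848701 0.05681629571080514
[[ 0.52156504 -0.32745094]
 [ 0.53854001 -0.46558881]
 [ 0.44040997 -0.47727533]
 [ 0.42297171 -0.33867154]] [ 0.48087168 -0.40224666]
```

```bash
cat >> h.py <<'E'
from scipy.spatial.transform import Rotation as Ro
M=np.array([.4947,-.1239]);TH=np.radians(86.6)
ex=np.array([np.cos(TH),np.sin(TH)]);ey=np.array([-ex[1],ex[0]])
def dk(x,y): return M+x*ex+y*ey
def todk(p): d=np.array(p[:2])-M; return d@ex,d@ey
def tool():
    s=sense();q=s['ee_rot'];return s,np.array(s['position']),Ro.from_quat([q[1],q[2],q[3],q[0]]).as_matrix()
def delta(goal,ang=None):
    """tool-axis shift to goal (world), and turn about tool y so that tool z axis heads to ang (deg, mod 180)"""
    s,p,R=tool();d=R.T@(np.array(goal)-p)
    zh=np.degrees(np.arctan2(R[1,2],R[0,2]))
    print('pos',p.round(4),'t',s['time_s'],'F',s['contact_force'].round(1),'open',round(s['opening'],4),'zhead',round(zh,1),'tooly',R[:,1].round(3))
    print('shift mm',(d*1000).round(1),'N',np.linalg.norm(d)/.0417)
    if ang is not None:
        t=(zh-ang+90)%180-90   # tool y points down: positive turn = heading decreases
        print('turn',round(t,1))
E
python3 - <<'E'
from h import *
c=capture('top')
print([ray(c,u,v,.01)[:2].round(3) for u,v in [(457,243),(455,260),(515,266)]])
g=dk(-.385,0);print(g)
delta([*g,.2],np.degrees(TH)+90)
E
```

```text
[array([ 0.459, -0.579]), array([ 0.418, -0.574]), array([ 0.408, -0.716])]
[ 0.47186705 -0.50822233]
pos [ 0.2553 -0.5975  0.2308] t 0.2 F [-0.5 -0.1  0.9] open 0.0855 zhead -66.9 tooly [-0.     0.001 -1.   ]
shift mm [-234.3   30.7    3.1] N 5.666465471789501
turn -63.5
```

apply_moves(moves=[[[0.4, 0, 0, 0, -7], [0.4, 0, 0, 0, -7], [0.4, 0, 0, 0, -7], [0.4, 0, 0, 0, -7], [0.4, 0, 0, 0, -7], [0.4, 0, 0, 0, -7], [0.4, 0, 0, 0, -7], [0.4, 0, 0, 0, -7], [0.4, 0, 0, 0, -7], [0.4, 0, 0, 0, -0.5]]])

```text
time_s: 1.03
position: [0.2548, -0.5962, 0.2279]
ee_rot: [0.493, -0.492, 0.509, -0.505]
contact_force: [-0.3, -0.2, 0.1]
opening: 0.0512
```

Run:
```python
from h import *
delta([*dk(-.385,0),.1],np.degrees(TH)+90)
```

```text
pos [ 0.2548 -0.5962  0.2279] t 1.0333 F [-0.3 -0.2  0.1] open 0.0512 zhead -1.7 tooly [-0.003  0.005 -1.   ]
shift mm [-93.5 127.7 214.8] N 6.399950049996672
turn 1.7
```

apply_moves(moves=[[[0.4, -0.012, 0.012, 0.027, 0.8], [0.4, -0.012, 0.012, 0.027, 0.8], [0.4, -0.012, 0.012, 0.027, 0], [0.4, -0.012, 0.012, 0.027, 0], [0.4, -0.012, 0.012, 0.027, 0], [0.4, -0.012, 0.012, 0.027, 0], [0.4, -0.012, 0.012, 0.027, 0], [0.4, -0.01, 0.012, 0.027, 0], [0.4, 0, 0, 0, 0], [0.4, 0, 0, 0, 0]]])

```text
time_s: 1.87
position: [0.4819, -0.5152, 0.1256]
ee_rot: [0.473, -0.474, 0.528, -0.523]
contact_force: [-0.1, -1.7, -0.4]
opening: 0.0514
```

Run:
```python
from h import *
delta([*dk(-.385,0),.006],np.degrees(TH)+90)
c=snap('top','t1.png')
```

```text
pos [ 0.4819 -0.5152  0.1256] t 1.8667 F [-0.1 -1.7 -0.4] open 0.0514 zhead -6.0 tooly [-0.005  0.004 -1.   ]
shift mm [ -5.5 119.6 -10. ] N 2.8821913929251903
turn -2.6
```

View pics/t1.png

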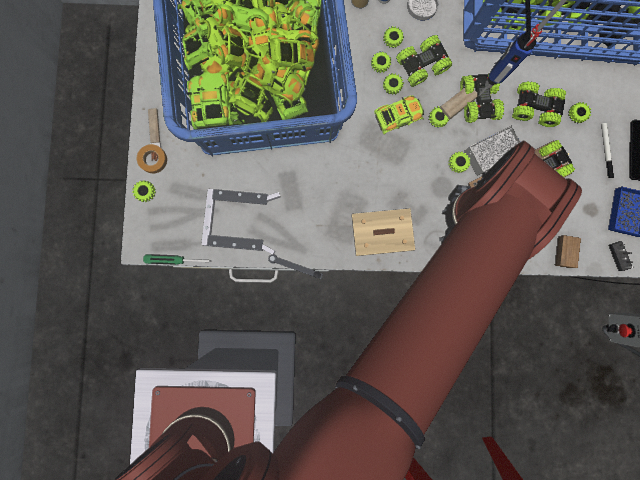

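apply_moves(moves=[[[0.4, -0.005, 0.02, -0.005, -2.5], [0.4, 0, 0.02, -0.005, 0], [0.4, 0, 0.02, 0, 0], [0.4, 0, 0.02, 0, 0], [0.4, 0, 0.018, 0, 0], [0.4, 0, 0.012, 0, 0], [0.4, 0, 0.006, 0, 0], [0.4, 0, 0.003, 0, 0], [0.4, 0, 0, 0, 0], [0.4, 0, 0, 0, 0]]])

```text
time_s: 2.75
position: [0.4648, -0.5171, 0.0083]
ee_rot: [-0.477, 0.48, -0.52, 0.521]
contact_force: [0.4, 0.5, -0.2]
opening: 0.0511
```

Run:
```python
from h import *
delta([*dk(-.09,0),.004],np.degrees(TH)+90)
print(todk(tool()[1]))
c=snap('scene','s1.png');im=cv2.imread('pics/s1.png')
cv2.imwrite('pics/s1z.png',cv2.resize(im[200:360,300:500],None,fx=4,fy=3.75,interpolation=cv2.INTER_CUBIC))
```

```text
pos [ 0.4648 -0.5171  0.0083] t 2.75 F [ 0.4  0.5 -0.2] open 0.0511 zhead -4.8 tooly [-0.003 -0.004 -1.   ]
shift mm [-304.4    3.    -0.7] N 7.299075952699354
turn -1.4
(np.float64(-0.39427198952236), np.float64(0.006503695999048484))
```

View pics/s1z.png

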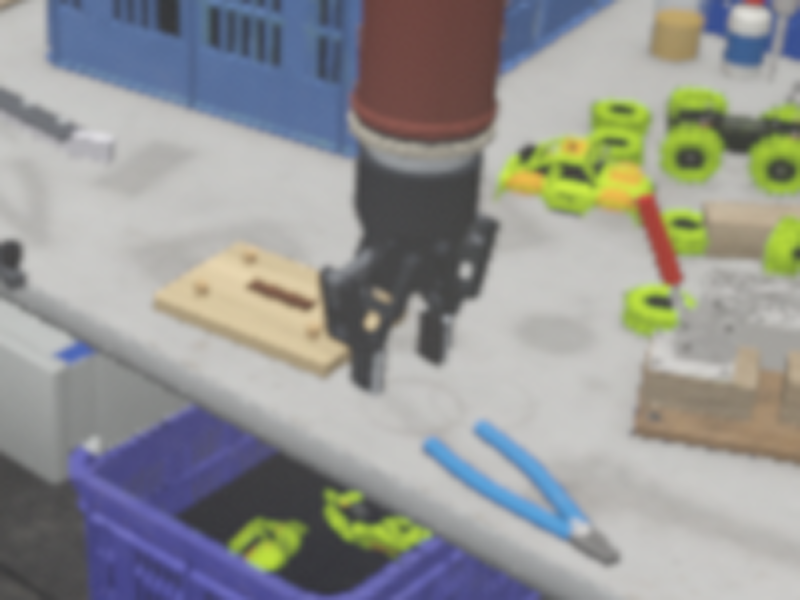

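apply_moves(moves=[[[0.4, 0, 0.002, 0.003, -1.4], [0.4, 0, 0.002, 0.003, 0], [0.4, -0.008, 0, 0, 0], [0.4, -0.008, 0, 0, 0], [0.4, -0.008, 0, 0, 0], [0.4, -0.008, 0, 0, 0], [0.4, -0.008, 0, 0, 0], [0.4, -0.008, 0, 0, 0], [0.4, -0.008, 0, 0, 0], [0.4, 0, 0, 0, 0]]])

```text
time_s: 3.63
position: [0.4771, -0.456, 0.0073]
ee_rot: [-0.485, 0.488, -0.511, 0.516]
contact_force: [0.8, 0.4, -1.3]
opening: 0.0514
```

Run:
```python
from h import *
delta([*dk(-.09,0),.004],np.degrees(TH)+90)
print(todk(tool()[1]))
c=snap('top','t2.png')
```

```text
pos [ 0.4771 -0.456   0.0073] t 3.6333 F [ 0.8  0.4 -1.3] open 0.0514 zhead -3.1 tooly [ 0.001 -0.008 -1.   ]
shift mm [-242.6    1.3   -0.9] N 5.817193397194115
turn 0.3
(np.float64(-0.3325456065372654), np.float64(-0.002109607020699988))
```

View pics/t2.png

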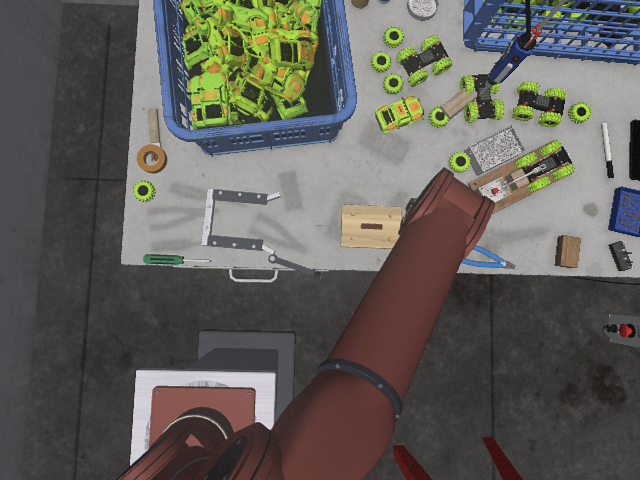

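```bash
cat >> h.py <<'E'
def board(c,f):
    hsv=cv2.cvtColor(c['color'],cv2.COLOR_RGB2HSV)
    m=cv2.inRange(hsv,(12,55,110),(28,200,255));m[:150]=0;m[290:]=0;m[:,:195]=0;m[:,440:]=0
    n,l,st,_=cv2.connectedComponentsWithStats(m);i=1+st[1:,4].argmax();m=(l==i)
    ys,xs=np.nonzero(m);p=np.array([ray(c,x,y,.014)[:2] for x,y in zip(xs,ys)])
    q=np.array([todk(a) for a in p])*1000
    # long sides: per-x-bin extremes
    out=[]
    xb=np.round(q[:,0]/2.5)
    L=[(b*2.5,q[xb==b,1].min(),q[xb==b,1].max()) for b in np.unique(xb)[6:-6]]
    L=np.array(L)
    print(f,'dock-frame mm: front',np.percentile(q[:,0],99.5).round(1),'rear',np.percentile(q[:,0],.5).round(1))
    for k in(1,2):
        a=np.polyfit(L[:,0],L[:,k],1);r=abs(L[:,k]-np.polyval(a,L[:,0]));a=np.polyfit(L[r<2,0],L[r<2,k],1);print(' side',k,'angle deg',np.degrees(np.arctan(a[0])).round(2),'y at mid',np.polyval(a,L[:,0].mean()).round(1),'n',(r<2).sum())
    y0,x0=max(ys.min()-40,0),max(xs.min()-60,0)
    cv2.imwrite('pics/'+f,cv2.resize(c['color'][y0:y0+120,x0:x0+160,::-1],None,fx=5,fy=5,interpolation=cv2.INTER_CUBIC))
E
python3 - <<'E'
from h import *
board(capture('top'),'b2.png')
E
```

```text
b2.png dock-frame mm: front -179.5 rear -316.4
 side 1 angle deg 2.41 y at mid -60.9 n 45
 side 2 angle deg 2.48 y at mid 36.5 n 45
```

View pics/b2.png

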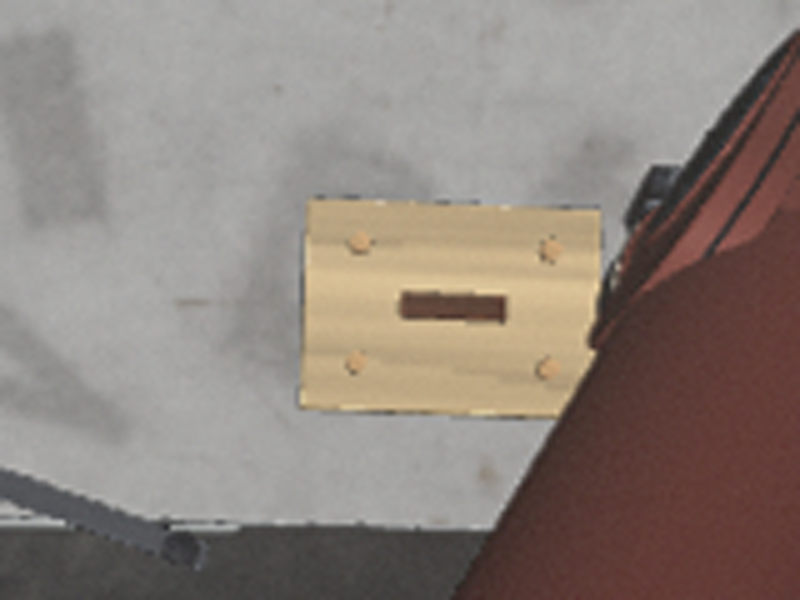

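apply_moves(moves=[[[0.4, 0.005, 0, 0, 0], [0.4, 0, 0.001, 0.005, 0], [0.4, 0, 0.001, 0.004, 0.3], [0.4, -0.006, 0, 0, 0], [0.4, -0.009, 0, -0.0007, 0], [0.4, -0.009, 0, -0.0007, 0], [0.4, -0.009, 0, -0.0007, 0], [0.4, -0.009, 0, -0.0007, 0], [0.4, -0.009, 0, -0.0007, 0], [0.4, -0.005, 0, -0.0005, 0]]])

```text
time_s: 4.57
position: [0.4853, -0.406, 0.0049]
ee_rot: [-0.481, 0.486, -0.512, 0.52]
contact_force: [0.2, -0.5, -0.1]
opening: 0.0514
```

Run:
```python
from h import *
delta([*dk(-.09,0),.004],np.degrees(TH)+90)
print(todk(tool()[1]))
board(capture('top'),'b3.png')
```

```text
pos [ 0.4853 -0.406   0.0049] t 4.5667 F [ 0.2 -0.5 -0.1] open 0.0514 zhead -3.7 tooly [ 0.002 -0.012 -1.   ]
shift mm [-192.1   -1.4   -8.4] N 4.611584684305325
turn -0.3
(np.float64(-0.2821622064917221), np.float64(-0.007309115821745864))
b3.png dock-frame mm: front -132.0 rear -258.0
 side 1 angle deg -0.41 y at mid -61.3 n 41
 side 2 angle deg 12.88 y at mid 31.5 n 11
```

View pics/b3.png

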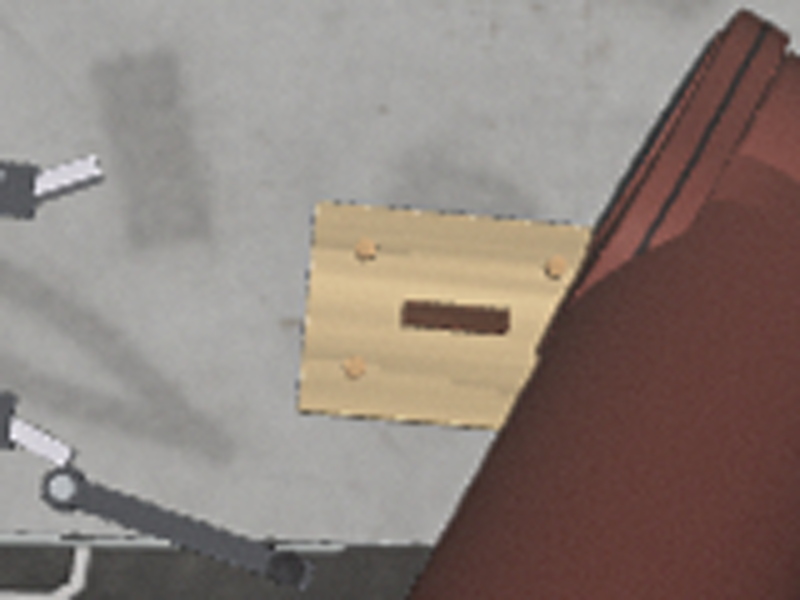

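apply_moves(moves=[[[0.4, -0.008, 0, -0.001, 0], [0.4, -0.009, 0, -0.0015, 0], [0.4, -0.009, 0, -0.0015, 0], [0.4, -0.009, 0, -0.0015, 0], [0.4, -0.009, 0, -0.0015, 0], [0.4, -0.009, 0, -0.0015, 0], [0.4, -0.009, 0, -0.0015, 0], [0.4, -0.009, 0, -0.0015, 0], [0.4, -0.005, 0, -0.0005, 0], [0.4, 0, 0, 0, 0]]])

```text
time_s: 5.45
position: [0.4778, -0.32, 0.0046]
ee_rot: [-0.482, 0.486, -0.512, 0.52]
contact_force: [0.7, -1.5, 0.4]
opening: 0.051
```

Run:
```python
from h import *
delta([*dk(-.09,0),.004],np.degrees(TH)+90)
print(todk(tool()[1]))
board(capture('top'),'b4.png')
```

```text
pos [ 0.4778 -0.32    0.0046] t 5.45 F [ 0.7 -1.5  0.4] open 0.051 zhead -3.6 tooly [ 0.003 -0.013 -1.   ]
shift mm [-106.8   -0.7    4.8] N 2.56326631515543
turn -0.2
(np.float64(-0.19675654182060856), np.float64(0.005266266080282205))
b4.png dock-frame mm: front -46.0 rear -138.3
 side 1 angle deg -0.22 y at mid -48.4 n 28
 side 2 angle deg 4.6 y at mid 47.9 n 4
```

View pics/b4.png

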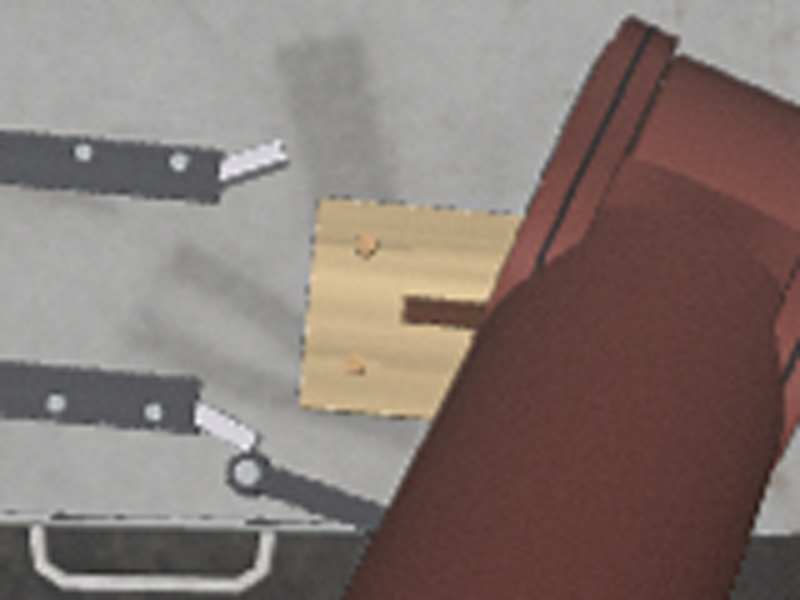

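apply_moves(moves=[[[0.4, -0.009, 0, 0, 0], [0.4, -0.009, 0, 0, 0], [0.4, -0.009, 0, 0, 0], [0.4, -0.008, 0, 0, 0], [0.4, -0.008, 0, 0, 0], [0.4, -0.008, 0, 0, 0], [0.4, -0.008, 0, 0, 0], [0.4, -0.008, 0, 0, 0], [0.4, -0.008, 0, 0, 0], [0.4, 0, 0, 0, 0]]])

```text
time_s: 6.33
position: [0.4828, -0.2383, 0.0034]
ee_rot: [-0.481, 0.486, -0.512, 0.52]
contact_force: [-0.2, 0.1, -0.1]
opening: 0.0515
```

Run:
```python
from h import *
delta([*dk(-.026,0),.004],np.degrees(TH)+90)
print(todk(tool()[1]))
board(capture('top'),'b5.png')
```

```text
pos [ 0.4828 -0.2383  0.0034] t 6.3333 F [-0.2  0.1 -0.1] open 0.0515 zhead -3.7 tooly [ 0.003 -0.013 -1.   ]
shift mm [-89.   -1.7   4.6] N 2.1364646938947374
turn -0.3
(np.float64(-0.11494515675217248), np.float64(0.005051372853497253))
b5.png dock-frame mm: front 36.0 rear -11.0
 side 1 angle deg -1.26 y at mid -41.9 n 9
 side 2 angle deg 1.94 y at mid 38.4 n 9
```

View pics/b5.png

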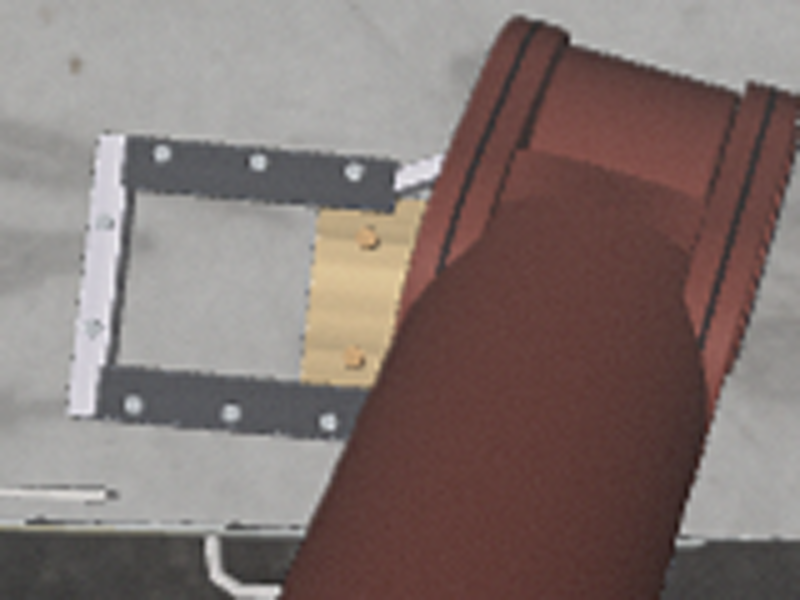

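apply_moves(moves=[[[0.4, -0.008, 0, 0.0004, 0], [0.4, -0.008, 0, 0.0004, 0], [0.4, -0.008, -0.0005, 0.0004, 0], [0.4, -0.008, 0, 0.0004, 0], [0.4, -0.008, -0.0005, 0.0004, 0], [0.4, -0.008, 0, 0.0004, 0], [0.4, -0.008, 0, 0, 0], [0.4, -0.008, 0, 0, 0], [0.4, -0.006, 0, 0, 0], [0.4, 0, 0, 0, 0]]])

```text
time_s: 7.22
position: [0.4892, -0.1627, 0.003]
ee_rot: [-0.48, 0.486, -0.512, 0.52]
contact_force: [-0.4, -0.4, -0.3]
opening: 0.0513
```

Run:
```python
from h import *
delta([*dk(-.026,0),.004],np.degrees(TH)+90)
print(todk(tool()[1]))
board(capture('top'),'b6.png')
```

```text
pos [ 0.4892 -0.1627  0.003 ] t 7.2167 F [-0.4 -0.4 -0.3] open 0.0513 zhead -3.8 tooly [ 0.001 -0.014 -1.   ]
shift mm [-13.1  -1.1   3.1] N 0.3241332699354135
turn -0.4
(np.float64(-0.03910280367175627), np.float64(0.003177600466901152))
b6.png dock-frame mm: front 111.9 rear 107.2Traceback (most recent call last):
  File "<stdin>", line 4, in <module>
  File "h.py", line 40, in board
    a=np.polyfit(L[:,0],L[:,k],1);r=abs(L[:,k]-np.polyval(a,L[:,0]));a=np.polyfit(L[r<2,0],L[r<2,k],1);print(' side',k,'angle deg',np.degrees(np.arctan(a[0])).round(2),'y at mid',np.polyval(a,L[:,0].mean()).round(1),'n',(r<2).sum())
                 ~^^^^^
IndexError: too many indices for array: array is 1-dimensional, but 2 were indexed
```

Front at 112 mm; about 13 mm to go. Approach in small steps.

apply_moves(moves=[[[0.4, -0.004, 0, 0, 0], [0.4, -0.004, 0, 0, 0], [0.4, -0.003, 0, 0, 0], [0.4, -0.003, 0, 0, 0], [0.4, -0.002, 0, 0, 0], [0.4, -0.002, 0, 0, 0], [0.4, -0.002, 0, 0, 0], [0.4, -0.002, 0, 0, 0], [0.4, -0.002, 0, 0, 0], [0.4, -0.002, 0, 0, 0]]])

```text
time_s: 8.1
position: [0.4901, -0.1504, 0.0032]
ee_rot: [-0.474, 0.487, -0.51, 0.527]
contact_force: [-0.2, -8.8, 0.6]
opening: 0.0511
```

Run:
```python
from h import *
delta([*dk(-.026,0),.004],np.degrees(TH)+90)
print(todk(tool()[1]))
```

```text
pos [ 0.4901 -0.1504  0.0032] t 8.1 F [-0.2 -8.8  0.6] open 0.0511 zhead -4.3 tooly [ 0.002 -0.029 -1.   ]
shift mm [-0.7 -0.8  3. ] N 0.07727223389262038
turn -0.9
(np.float64(-0.026704677440811585), np.float64(0.00304212889434336))
```

apply_moves(moves=[[[0.4, -0.004, 0, 0, 0], [0.4, -0.005, 0, 0, 0], [0.4, -0.005, 0, 0, 0], [0.4, 0.002, 0, 0, 0], [0.4, 0.008, 0, 0, 0], [0.4, 0.01, 0, 0, 0], [0.4, 0.01, 0, 0, 0], [0.4, 0.01, -0.01, 0, 0], [0.4, 0, -0.02, 0, 0], [0.4, 0, -0.02, 0, 0]]])

```text
time_s: 8.93
position: [0.4828, -0.1918, 0.0524]
ee_rot: [-0.467, 0.489, -0.511, 0.53]
contact_force: [0.1, 0.4, -0.5]
opening: 0.0516
```

apply_moves(moves=[[[0.4, 0.02, -0.03, 0, 0], [0.4, 0.02, -0.03, 0, 0], [0.4, 0.025, -0.03, 0, 0], [0.4, 0.03, 0, 0, 0], [0.4, 0.03, 0, 0, 0], [0.4, 0.03, 0, 0, 0], [0.4, 0.03, 0, 0, 0], [0.4, 0.03, 0, 0, 0], [0.4, 0, 0, 0, 0], [0.4, 0, 0, 0, 0]]])

```text
time_s: 9.77
position: [0.4642, -0.4167, 0.1613]
ee_rot: [-0.47, 0.488, -0.509, 0.531]
contact_force: [0.7, 1.0, 0.8]
opening: 0.0515
```

Run:
```python
from h import *
delta([*dk(-.026,0),.004],np.degrees(TH)+90)
c=snap('top','t7.png');im=cv2.imread('pics/t7.png')
cv2.imwrite('pics/z7.png',cv2.resize(im[170:290,180:340],None,fx=5,fy=5,interpolation=cv2.INTER_CUBIC))
```

```text
pos [ 0.4642 -0.4167  0.1613] t 9.7667 F [0.7 1.  0.8] open 0.0515 zhead -4.7 tooly [ 0.004 -0.04  -0.999]
shift mm [-274.4  146.5    5.9] N 7.460685891366699
turn -1.3
```

View pics/z7.png

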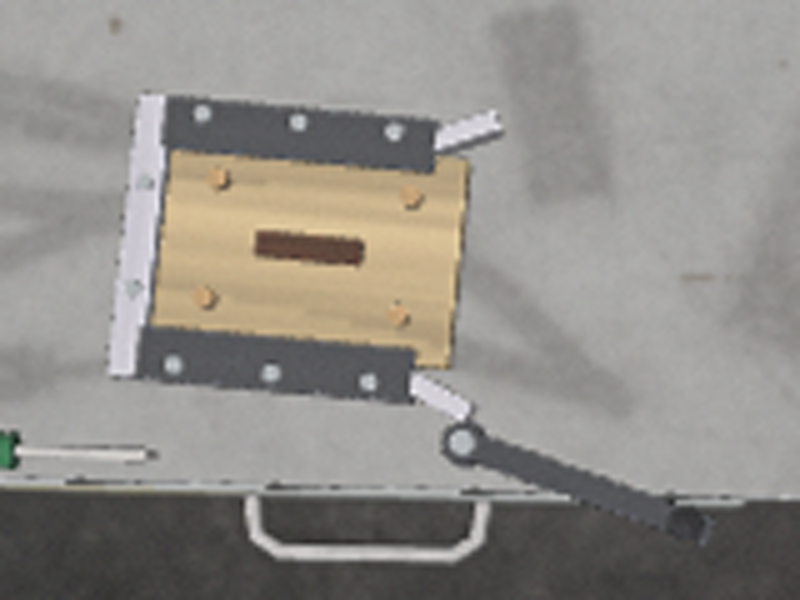

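Run:
```python
from h import *
c=capture('top')
L=[(220,178),(411,198),(400,316),(206,297)]
b=np.array([todk(ray(c,(u+.5)/5-.5+180,(v+.5)/5-.5+170,.024)) for u,v in L]);print('board dock',b.mean(0).round(4))
d=b[0]-b[1];e=b[3]-b[2];print('ang',np.degrees([np.arctan2(d[1],d[0]),np.arctan2(e[1],e[0])]))
print(sense()['joint_positions'].round(2))
delta([.3767,-.2504,.1],-18)
```

```text
board dock [ 0.0535 -0.0017]
ang [-0.99548199 -0.65160354]
[ 0.78  0.31 -0.16  1.64  0.09  1.17  0.51]
pos [ 0.4641 -0.416   0.1613] t 9.8667 F [-0.8  0.  -0.4] open 0.051 zhead -4.7 tooly [ 0.003 -0.041 -0.999]
shift mm [-160.3   54.2 -100.9] N 4.723818560629802
turn 13.3
```

apply_moves(moves=[[[0.5, 0, 0, 0, 7], [0.5, 0, 0, 0, 6.3], [0.5, -0.02, 0, -0.02, 0], [0.5, -0.02, 0, -0.02, 0], [0.5, -0.025, 0.01, -0.02, 0], [0.5, -0.025, 0.01, -0.02, 0], [0.5, -0.025, 0.01, -0.02, 0], [0.5, -0.02, 0.01, -0.02, 0], [0.5, 0, 0, 0, 0], [0.5, 0, 0, 0, 0]]])

```text
time_s: 10.7
position: [0.3906, -0.2334, 0.1109]
ee_rot: [-0.411, 0.424, -0.559, 0.582]
contact_force: [-0.5, -0.8, 1.0]
opening: 0.0426
```

Run:
```python
from h import *
delta([.3767,-.2504,.065],-18)
```

```text
pos [ 0.3906 -0.2334  0.1109] t 10.7 F [-0.5 -0.8  1. ] open 0.0426 zhead -17.6 tooly [ 0.004 -0.038 -0.999]
shift mm [18.7 46.4 -8.8] N 1.2187226161151576
turn 0.4
```

apply_moves(moves=[[[0.5, 0.01, 0, -0.005, 0], [0.5, 0.008, 0, -0.004, 0], [0.5, 0, 0.015, 0, 0], [0.5, 0, 0.015, 0, 0], [0.5, 0, 0.01, 0, 0], [0.5, 0, 0.005, 0, 0], [0.5, 0, 0, 0, 0], [0.5, 0, 0, 0, 0], [0.5, 0, 0, 0, 0], [0.5, 0, 0, 0, 0]]])

```text
time_s: 11.53
position: [0.38, -0.2522, 0.0683]
ee_rot: [-0.413, 0.424, -0.556, 0.584]
contact_force: [0.5, 0.7, -0.6]
opening: 0.0425
```

Run:
```python
from h import *
delta([.3767,-.2504,.02],-18)
c=snap('scene','s8.png');im=cv2.imread('pics/s8.png')
cv2.imwrite('pics/s8z.png',cv2.resize(im[170:290,220:380],None,fx=5,fy=5,interpolation=cv2.INTER_CUBIC))
```

```text
pos [ 0.38   -0.2522  0.0683] t 11.5333 F [ 0.5  0.7 -0.6] open 0.0425 zhead -17.4 tooly [ 0.01  -0.041 -0.999]
shift mm [-2.4 48.2 -4.7] N 1.1624745204804223
turn 0.6
```

View pics/s8z.png

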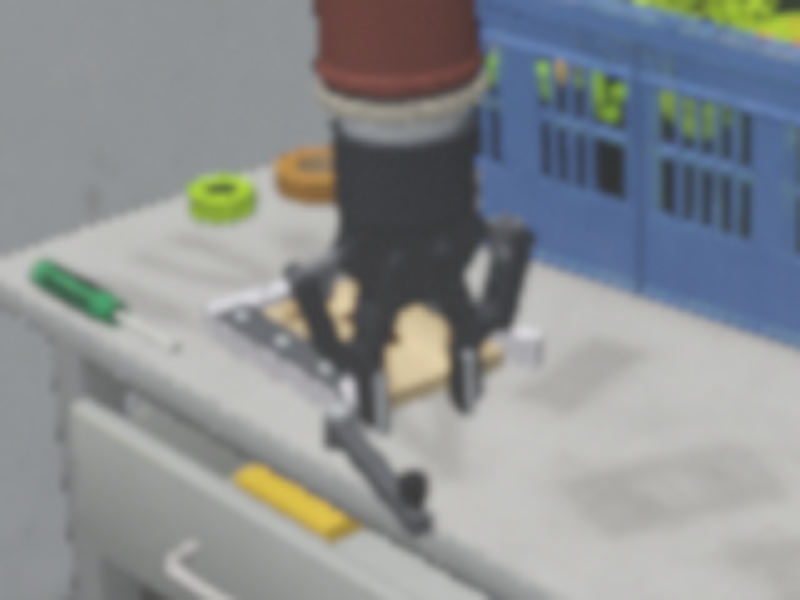

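Run:
```python
from h import *
c=capture('scene');print(ray(c,411.5/5-.5+220,488.5/5-.5+170,.027))
s,p,R=tool();print(((proj(c,p)-[220,170]+.5)*5-.5))
```

```text
[ 0.37863422 -0.24063253  0.027     ]
[425.41753745 428.66671242]
```

apply_moves(moves=[[[0.5, -0.002, 0.01, -0.002, 0.5], [0.5, -0.002, 0.01, -0.002, 0], [0.5, -0.001, 0.01, -0.001, 0], [0.5, 0, 0.01, 0, 0], [0.5, 0, 0.008, 0, 0], [0.5, 0, 0.004, 0, 0], [0.5, 0, 0, 0, 0], [0.5, 0, 0, 0, 0], [0.5, 0, 0, 0, 0], [0.5, 0, 0, 0, 0]]])

```text
time_s: 12.47
position: [0.3764, -0.2462, 0.0107]
ee_rot: [-0.41, 0.421, -0.558, 0.585]
contact_force: [-0.1, -0.7, 0.4]
opening: 0.0425
```

Run:
```python
from h import *
delta([.3767,-.2490,.018],-18)
c=snap('scene','s9.png');im=cv2.imread('pics/s9.png')
cv2.imwrite('pics/s9z.png',cv2.resize(im[170:290,220:380],None,fx=5,fy=5,interpolation=cv2.INTER_CUBIC))
```

```text
pos [ 0.3764 -0.2462  0.0107] t 12.4667 F [-0.1 -0.7  0.4] open 0.0425 zhead -17.9 tooly [ 0.01  -0.041 -0.999]
shift mm [ 2.8 -7.2  1.3] N 0.18766737732772382
turn 0.1
```

View pics/s9z.png

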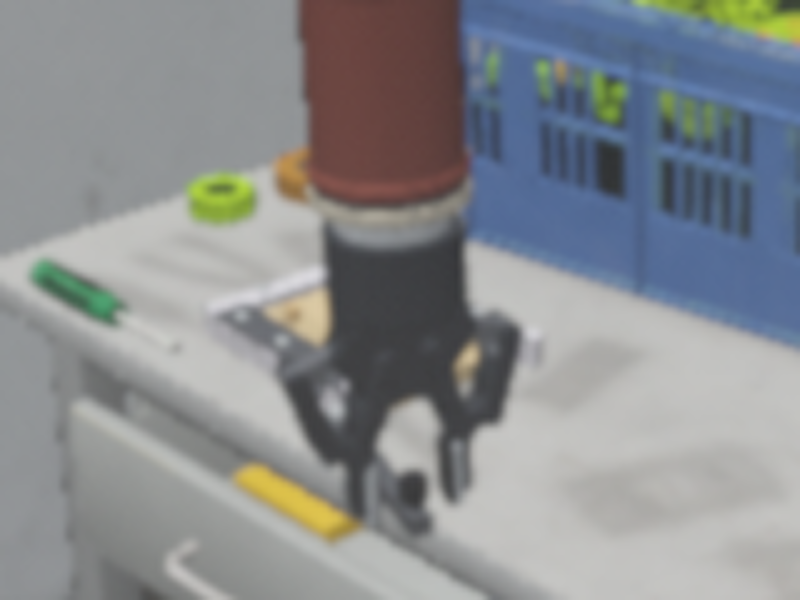

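apply_moves(moves=[[[0.72, 0.0015, -0.005, 0.001, 0], [0.72, 0.001, -0.005, 0, 0], [0.72, 0, -0.002, 0, 0], [0.72, 0, 0, 0, 0], [0.72, 0, 0, 0, 0], [0.72, -0.0004, 0, 0.0096, -5], [0.72, -0.0004, 0, 0.0096, -5], [0.72, -0.0004, 0, 0.0096, -5], [0.72, -0.0004, 0, 0.0096, -5], [0.72, 0, 0, 0, 0]]])

```text
time_s: 13.35
position: [0.4157, -0.255, 0.0268]
ee_rot: [-0.504, 0.52, -0.474, 0.501]
contact_force: [-0.3, 0.5, -0.4]
opening: 0.0238
```

```bash
cat >> h.py <<'E'
PV=dk(-.0255,.083)
def arc():
    s,p,R=tool();d=p[:2]-PV;a=np.degrees(np.arctan2(d[1],d[0]));
    zh=np.degrees(np.arctan2(R[1,2],R[0,2]))
    print('PV',PV.round(4),'r',np.linalg.norm(d).round(4),'latch@tcp deg',round(-(a-(np.degrees(TH)-90)),1),'zhead-tangent',round(zh-(a+90),1),'z',p[2].round(4),'F',s['contact_force'].round(1),'open',s['opening'],'j',s['joint_positions'].round(2))
E
python3 - <<'E'
from h import *
arc()
c=snap('scene','s10.png');im=cv2.imread('pics/s10.png')
cv2.imwrite('pics/s10z.png',cv2.resize(im[170:290,220:380],None,fx=5,fy=5,interpolation=cv2.INTER_CUBIC))
E
```

```text
PV [ 0.4103 -0.1444] r 0.1107 latch@tcp deg 83.8 zhead-tangent 0.1 z 0.0268 F [-0.3  0.5 -0.4] open 0.023847999708404285 j [ 0.67  0.22 -0.26  2.08  0.12  0.82  0.39]
```

View pics/s10z.png

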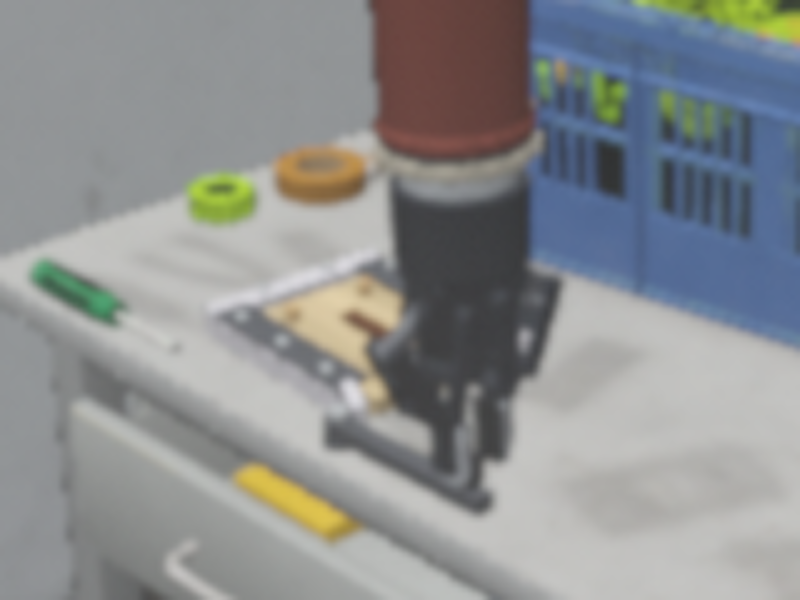

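apply_moves(moves=[[[0.72, -0.0004, 0.001, 0.0096, -5], [0.72, -0.0004, 0.001, 0.0096, -5], [0.72, -0.0004, 0.001, 0.0096, -5], [0.72, -0.0004, 0, 0.0096, -5], [0.72, -0.0004, 0, 0.0096, -5], [0.72, -0.0004, 0, 0.0096, -5], [0.72, -0.0004, 0, 0.0096, -5], [0.72, -0.0004, 0, 0.0096, -5], [0.72, 0, 0, 0, 0], [0.72, 0, 0, 0, 0]]])

```text
time_s: 14.23
position: [0.4781, -0.2278, 0.0211]
ee_rot: [-0.632, 0.659, -0.28, 0.295]
contact_force: [-0.1, -0.3, -0.3]
opening: 0.0243
```

Run:
```python
from h import *
arc()
```

```text
PV [ 0.4103 -0.1444] r 0.1074 latch@tcp deg 47.5 zhead-tangent 2.9 z 0.0211 F [-0.1 -0.3 -0.3] open 0.024325400332098505 j [ 0.66  0.32 -0.37  1.97  0.2   0.86  0.91]
```

apply_moves(moves=[[[0.72, 0.0005, -0.0005, 0.0096, -4], [0.72, 0.0002, 0, 0.0096, -5], [0.72, 0, 0, 0.0096, -5], [0.72, -0.0002, 0, 0.0096, -5], [0.72, -0.0002, 0, 0.0096, -5], [0.72, -0.0002, 0, 0.0096, -5], [0.72, -0.0002, 0, 0.0096, -5], [0.72, -0.0002, 0, 0.007, -4], [0.72, 0, 0, 0, 0], [0.72, 0, 0, 0, 0]]])

```text
time_s: 15.07
position: [0.5086, -0.1724, 0.018]
ee_rot: [-0.686, 0.72, -0.071, 0.071]
contact_force: [-0.5, -0.6, 0.4]
opening: 0.0245
```

Run:
```python
from h import *
arc()
c=snap('top','t11.png');im=cv2.imread('pics/t11.png')
cv2.imwrite('pics/z11.png',cv2.resize(im[170:290,180:340],None,fx=5,fy=5,interpolation=cv2.INTER_CUBIC))
```

```text
PV [ 0.4103 -0.1444] r 0.1022 latch@tcp deg 12.5 zhead-tangent 4.4 z 0.018 F [-0.5 -0.6  0.4] open 0.02452561793469592 j [ 0.65  0.37 -0.5   1.94  0.29  0.89  1.36]
```

View pics/z11.png

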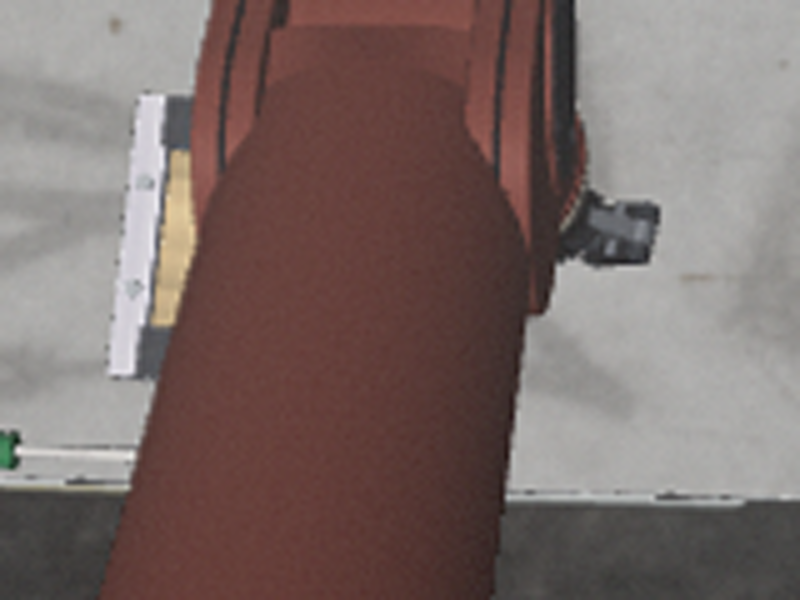

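apply_moves(moves=[[[0.72, 0.003, -0.003, 0, 0], [0.72, 0.003, -0.003, 0, 0], [0.72, 0.001, 0, 0.005, -2], [0.72, 0.001, 0, 0.005, -2], [0.72, 0.0005, 0, 0.005, -2], [0.72, 0.0005, 0, 0.004, -2], [0.72, 0, 0, 0.003, -2], [0.72, 0, 0, 0.003, -1], [0.72, 0, 0, 0.002, 0], [0.72, 0, 0, 0.001, 0]]])

```text
time_s: 15.95
position: [0.5213, -0.1478, 0.0236]
ee_rot: [-0.689, 0.725, -0.002, -0.001]
contact_force: [-0.2, -8.8, 0.2]
opening: 0.0238
```

Run:
```python
from h import *
arc()
c=snap('scene','s12.png');im=cv2.imread('pics/s12.png')
cv2.imwrite('pics/s12z.png',cv2.resize(im[170:290,240:400],None,fx=5,fy=5,interpolation=cv2.INTER_CUBIC))
```

```text
PV [ 0.4103 -0.1444] r 0.111 latch@tcp deg -1.7 zhead-tangent 1.7 z 0.0236 F [-0.2 -8.8  0.2] open 0.023829764067765796 j [ 0.63  0.38 -0.55  1.93  0.31  0.91  1.49]
```

View pics/s12z.png

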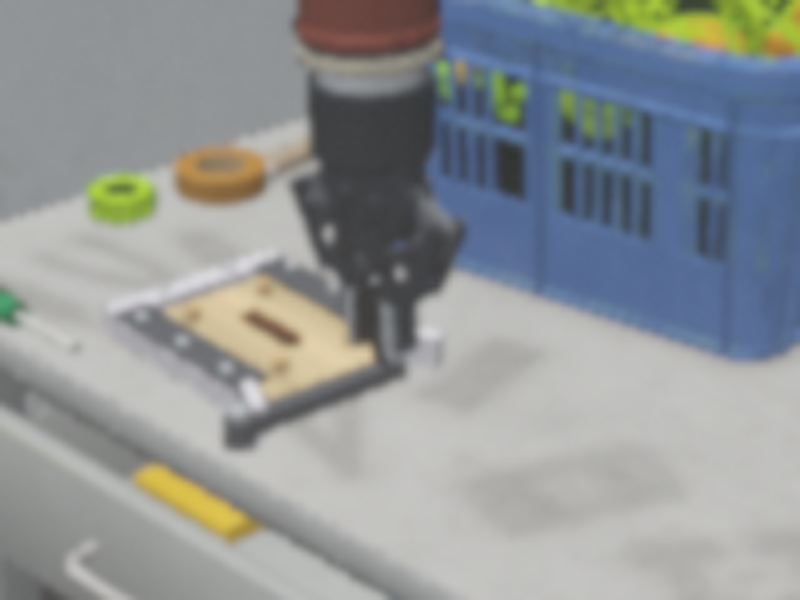

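Contact force of 8.8 N: the bar is against its stop. I press once more, ease off, and lift.

apply_moves(moves=[[[0.72, 0, 0, 0.004, 0], [0.72, 0, 0, 0.004, 0], [0.72, 0, 0, 0.004, 0], [0.72, 0, 0, -0.001, 0], [0.72, 0, -0.005, -0.001, 0], [0.6, 0, -0.01, 0, 0], [0.6, 0, -0.015, 0, 0], [0.6, 0, -0.02, 0, 0], [0.6, 0, -0.03, 0, 0], [0.6, 0, -0.03, 0, 0]]])

```text
time_s: 16.83
position: [0.5174, -0.1397, 0.1339]
ee_rot: [-0.686, 0.728, -0.008, -0.002]
contact_force: [0.8, -1.0, -0.3]
opening: 0.034
```

apply_moves(moves=[[[0.6, 0, 0, -0.03, 0], [0.6, 0, 0, -0.03, 0], [0.6, 0, 0, -0.03, 0], [0.6, 0, 0, -0.03, 0], [0.6, 0, 0, -0.03, 0], [0.6, 0, 0, -0.03, 0], [0.6, 0, 0, -0.03, 0], [0.6, 0, 0, -0.03, 0], [0.6, 0, 0, 0, 0], [0.6, 0, 0, 0, 0]]])

```text
time_s: 17.67
position: [0.5261, -0.3783, 0.169]
ee_rot: [-0.686, 0.728, 0.006, -0.0]
contact_force: [0.5, 1.0, -0.5]
opening: 0.0339
```

Run:
```python
from h import *
arc()
c=snap('top','t13.png');im=cv2.imread('pics/t13.png')
cv2.imwrite('pics/z13.png',cv2.resize(im[170:290,180:340],None,fx=5,fy=5,interpolation=cv2.INTER_CUBIC))
```

```text
PV [ 0.4103 -0.1444] r 0.261 latch@tcp deg 60.3 zhead-tangent 64.1 z 0.169 F [ 0.5  1.  -0.5] open 0.0339261238958303 j [ 0.89  0.38 -0.46  1.57  0.23  1.21  1.96]
```

View pics/z13.png

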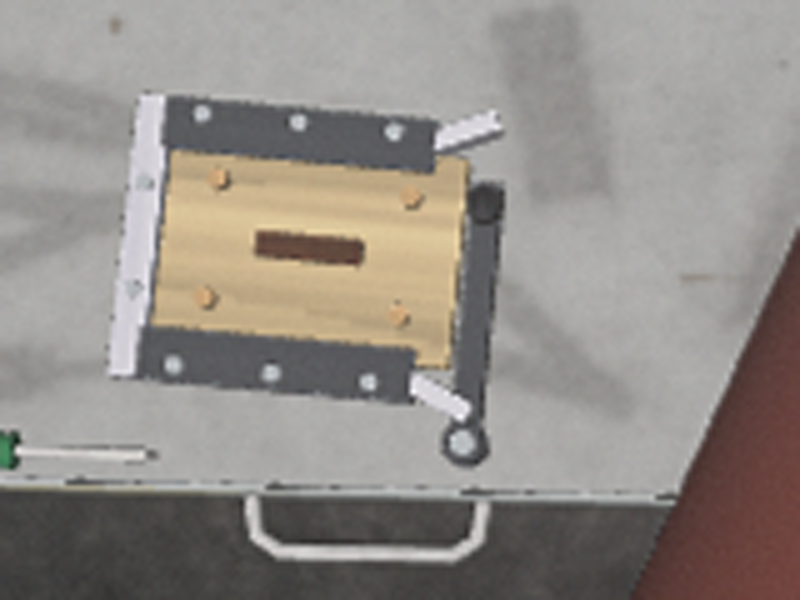

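Run:
```python
from h import *
c=capture('top');f=lambda u,v,z:ray(c,(u+.5)/5-.5+180,(v+.5)/5-.5+170,z)[:2]
p=f(463,441,.02);k=f(486.5,203,.036);d=k-p
print('latch deg',np.degrees(TH)-90-np.degrees(np.arctan2(d[1],d[0])),np.linalg.norm(d),todk(p),todk(k))
# bar side edges at z .017
for a,b in(((468,200),(455,375)),((501,225),(488,410))):
    d=f(*a,.017)-f(*b,.017);print('edge',np.degrees(TH)-90-np.degrees(np.arctan2(d[1],d[0])))
L=[(220,178),(411,198),(400,316),(206,297)]
b=np.array([todk(f(u,v,.024)) for u,v in L]);print('board',b.mean(0))
# end stop top inner edge / board front edge
print('board rear edge vs lip end',[todk(f(*q,.014)) for q in((468,162),(449,366))],[todk(f(*q,.0215)) for q in((433,173),(413,350))])
```

```text
latch deg 0.9050046968011891 0.10940615603585711 (np.float64(-0.025638084874774654), np.float64(0.08164906770096424)) (np.float64(-0.02736611735472683), np.float64(-0.02774344064531394))
edge -1.2789807696232391
edge -1.4157093881041294
board [ 0.0535086  -0.00170322]
board rear edge vs lip end [(np.float64(-0.014864384315628499), np.float64(-0.049703045987067034)), (np.float64(-0.015250067809429354), np.float64(0.04708296924893757))] [(np.float64(0.0001450393865143304), np.float64(-0.04182226259772758)), (np.float64(0.0013043819569460535), np.float64(0.04168313429394279))]
```

```bash
python3 -c "
from h import *
print(sense()['qvel'].round(3));print(sign_off())"
```

```text
[-0.017 -0.008 -0.014  0.018 -0.001 -0.005 -0.004]
the job is handed in; nothing more can be done
None
```

The board is fully home in the dock and the latch bar is shut behind it. I handed the job in at about 18 s of the 72 s allowed. I pushed the board's rear edge with both half-open fingertips until it met the end stop. Then I swung the bar shut by its knob and backed the arm clear.

What the last checks showed:
- **Board:** the rear edge lies 14.9–15.3 mm outside the mouth, against 15 mm when home. The dowels give x = 53.5 mm and y = -1.7 mm, which is about 1.5 mm short of home on x but within tolerance. The final push met about 9 N at the end stop. The last angle check, taken before latching, read about -0.7 to -1.0°.
- **Latch:** the pivot-to-knob line reads 0.9° open, while the bar's edges read about -1.3°. The two methods disagree by 2°, but both are well inside the 4.6° limit. The bar also met about 9 N at its stop.
- **Bystanders:** the arm did not go near the screwdriver, wheel or cutters. I did not measure their final positions.

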